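Count out hair rollers and show one to the phone camera

TASK

For the hair-setting video, gently lay exactly two of the three silver rollers in the grey stone dish and leave the third silver one in its cradle on the bamboo tier. Then pick up the copper roller and show it to the phone camera: 15 cm straight out in front of the lens, level with the lens, held horizontal and end-on so that the camera looks down its bore. Finish while still holding it there, do not put it down or let go, and leave the phone and the other toiletries where they are.

Things in the scene. Friction and masses are not known exactly. Their poses are not given: they have to be found in the camera images.
- tier: bamboo tray on legs (top tier of a caddy), fixed; 230 (its x) by 190 mm, origin under its centre, board top 50 mm up. Four cradles centred at x = +-50, y = +-43 mm: rollers lie along the tier's x, axes 65 mm above the table, between blocks 5 mm high that stand 22 to 30 mm from the roller's middle along its axis. 12 mm rims on the two x ends only. Which roller is in which cradle varies
- silver1: a silver-coloured aluminium hair roller, an open perforated tube 30 mm in diameter and 64 mm long, about 35 g, lying level in one of the four cradles of the bamboo tier; origin at its middle on its axis, x along its axis (either way round). All three silver ones are alike
- silver2: a silver-coloured aluminium hair roller, an open perforated tube 30 mm in diameter and 64 mm long, about 35 g, lying level in one of the four cradles of the bamboo tier; origin at its middle on its axis, x along its axis (either way round). All three silver ones are alike
- silver3: a silver-coloured aluminium hair roller, an open perforated tube 30 mm in diameter and 64 mm long, about 35 g, lying level in one of the four cradles of the bamboo tier; origin at its middle on its axis, x along its axis (either way round). All three silver ones are alike
- copper: a copper-coloured hair roller, an open perforated tube 30 mm in diameter and 64 mm long, about 35 g, lying level in one of the four cradles of the bamboo tier; origin at its middle on its axis, x along its axis (either way round). Same size as the silver ones; the only copper one
- dish: grey stone dish, fixed; outside 176 (its x) by 112 mm, 22 mm high, walls 8 mm, origin under its centre; inner floor 160 by 96 mm, 8 mm up. Ribs 4 mm high, 3 mm wide run along its y at x = +-10, +-30, +-50, +-70 mm and stop rolling: a roller laid along the dish's y settles between two ribs (x = 0, +-20, +-40 or +-60 mm), its axis 24 mm above the table
- lens (a point): front of the lens of a blue phone upright on a black tripod (72 mm wide, 150 tall, 9 thick); the round black lens block is on the blue back, mid-width, 40 mm below the top edge; the other face is the black screen. The lens looks level along this point's -x; y is sideways, z up. Height above the table varies, 175 to 235 mm. Leave it where it is
- brush_holder: white plastic toothbrush holder with a twist cap, upright, 56 mm across, 118 mm tall; origin under its base. Leave alone
- perfume: amber glass perfume bottle, 32 by 55 mm, 100 mm tall with its brass cap; origin under its base. Leave alone
- face_brush: red silicone face brush lying flat, head 70 by 55 by 22 mm, handle to its -x, 165 mm long in all; origin under the head. Leave alone
- cream: blue ceramic cream jar with a white cap, 64 mm across, 50 mm tall; origin under its base. Leave alone
- tumbler: blue ceramic tumbler, 72 mm across, 90 mm tall; origin under its base. Leave alone
- pumice: terracotta-coloured pumice stone, 60 by 90 by 30 mm; origin under its base. Leave alone
- tripod: black table tripod that carries the phone, fixed, legs reach 67 mm from its middle; origin under its middle on the table
- phone: the blue phone with its clamp; its height was set before the start. Origin 140 mm below the lens, on the tripod's axis
Things that resemble listed ones, but are neither listed nor needed, are in the scene too. Leave any purple look-alike of the silver1 alone.

How it is judged:
By the outcome, as a careful person would: the job done as asked, in the order asked, and still so for the second after the job is handed in, while the arm keeps its last pose, push and grip.
It also fails if it takes over 64 s, if anything falls off the work surface, if the arm or the gripper's body presses on something with over 40 N, if the wrist force passes 120 N, or if a joint passes its speed limit or range.

ROBOT

A 6-joint arm with a two-finger parallel gripper is mounted at the origin on the work surface. World frame = base frame: x ahead of the robot, y to its left, z up, the work surface at z = 0. Lengths are in mm, angles in rad, forces in N, time in s.
With the tool pointing down it reaches from about 325 to 775 mm from the base axis. Payload 5.5 kg.
Tool frame: the origin (TCP) lies midway between the tips of the shut fingers; the grasp point (between the pads) lies 19 mm behind it; z points along the fingers, y is the line along which they close (so a half turn about z gives the same grasp; the last joint's range is limited). The gripper opens to 85 mm and grips with 20 to 120 N. Pads are 22 mm wide; open, the fingers measure 114 mm over their backs; the gripper's body (76 mm by 85 mm) begins 54 mm behind the grasp point. The pads swing forward as they close: fully open they stand 13 mm farther back than shut.
Start: joints at [1.127, 0.091, 1.231, -0, 1.82, -0.057], TCP at [226.342, 555.685, 231.275] pointing down, gripper open.
Joint ranges: [-2.87, 2.87], [-0.86, 2.18], [0.17, 2.46], [-1.51, 4.65], [0.06, 2.69], [-2.65, 2.65]. Speed limits (rad/s): [2.57, 2.57, 3.01, 3.14, 3.14, 3.14].

INTERFACE

Orientations are given as a unit quaternion [w, x, y, z].
In Python, from cell import robot gives the robot as it stands. The module is installed in compiled form; this text tells all that it offers.
- The arm moves only by the tool step_arm, never from a script. Its argument "commands" is one flat list of numbers, 6 for each row, row after row: the shift along the tool's x, y, z in mm, then the turn, a rotation vector about the tool's x, y, z in degrees. A call has exactly 5 rows; each row shifts and turns the commanded pose from where the row before left it, along the tool's axes as they then stand; what a row does not reach is not made up. A row lasts 1/12 s, in which the tool goes at most 41.7 mm and 7.16 degrees, less where a joint would pass 70% of its speed; a pose out of reach is approached as far as the arm can. A call with a gripper value outside its range is refused whole. "gripper" is the finger opening in mm, from 0 to 85.4, set as the call begins (left out, the last holds). The fingers move at their own pace and stop on an object; "grip_force" is the grip in N (left out, the last holds). Time passes only in rows, so rows that do not move let the fingers close, or fill a call up. It gives the time, the measured TCP pose, the force, the opening and the grip force at its end, in the units of the state.
- robot.state(): the state, without advancing time (a new reading comes with each control period).
- robot.capture(name): name is "side" or "top"; returns a dict with "frame" (480x640x3 uint8, blue, green, red), "fx", "fy", "cx", "cy" (pixels), "world_from_camera" (4x4, takes a point from camera to world coordinates). Camera axes: x right, y down, z forward; pixel columns grow to the right and rows downward; lengths in mm; the calibration is good to about 2 mm. A picture is of the moment at which its call begins. There is no depth.
- robot.sign_off(): hands the job in; it is judged then, once.
The state is a dict: "clock": time; "joint_pos": joint angles; "dq": joint speeds; "effort": joint torques, N m; "ee_pos": TCP position; "tool_rot": TCP orientation; "wrist_force": force on the tool from outside, world axes, zero at the start; "moment": the same for the moment, N m; "width": finger opening in mm; "grip_force": force on a finger pad.
Only numpy, scipy, OpenCV 4.12 (cv2) and the standard library are available. Lean on these libraries where they do the work, as an engineer would, in place of code of your own. Each camera call takes 0.05 s, during which the arm holds its last target. There are 200 camera calls.

## Working session

There is one attempt and no reset: what is moved stays moved. The work goes in short steps, Python scripts to look and compute and a tool call to move; the robot and the scene stay as the last step left them, time stands still between calls to the robot, and variables do not carry over. Pictures are saved under pics/ and viewed, at most 10 in all, crops included, and the job is handed in when it is done.

Besides the shell and the picture viewer there is one more tool, called after ">>>" in YAML: its name, and indented under it one key for each argument. step_arm: Moves the arm, as the interface text tells. Its arguments: {"type":"object","properties":{"commands":{"type":"array"},"gripper":{"type":"number"},"grip_force":{"type":"number"}},"required":["commands"]}

```bash
mkdir -p pics; python3 - <<'E'
from cell import robot
import cv2,json,numpy as np
for n in("top","side"):
    c=robot.capture(n); cv2.imwrite(f"pics/{n}0.png",c["frame"])
    print(n,c["fx"],c["fy"],c["cx"],c["cy"],np.round(c["world_from_camera"],4).tolist())
print(robot.state())
E
```

```text
top 468.0584941880978 468.0584941880978 309.939196644233 238.15115160053412 [[-0.1102, -0.9705, 0.2146, 258.1611], [-0.9939, 0.107, -0.0267, -10.705], [0.003, -0.2163, -0.9763, 1332.2675], [0.0, 0.0, 0.0, 1.0]]
side 593.379947353166 593.379947353166 319.9739642641895 230.8552315716565 [[-0.9997, -0.0198, 0.0128, 477.8426], [-0.0207, 0.4811, -0.8764, 1253.1386], [0.0112, -0.8764, -0.4814, 862.641], [0.0, 0.0, 0.0, 1.0]]
{'clock': 0.1, 'joint_pos': array([ 1.12730382e+00,  9.17584912e-02,  1.23180337e+00, -1.37736728e-05,
        1.81980481e+00, -5.66692675e-02]), 'dq': array([ 0.00064076, -0.00209926, -0.00175748,  0.00130184,  0.0008205 ,
        0.00038835]), 'effort': array([ 2.30989819e-03, -4.60220075e+01, -4.19216502e+01, -7.93587174e-05,
        1.06804349e-02,  7.87535328e-06]), 'ee_pos': array([226.22278085, 555.42983537, 230.2575592 ]), 'tool_rot': array([-2.13049935e-04,  1.92209596e-01,  9.81353496e-01, -8.61065093e-04]), 'wrist_force': array([-0.56471003, -0.23107191, -0.09073991]), 'moment': array([ 0.03797445,  0.07827301, -0.04036147]), 'grip_force': 0.0, 'width': 85.28437499410067}
```

View pics/top0.png

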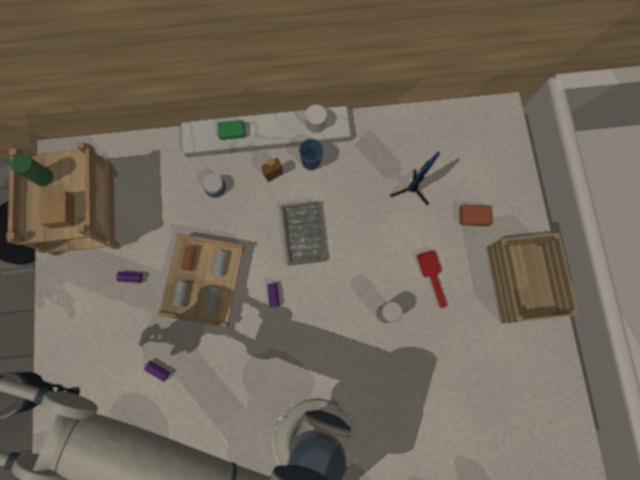

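View pics/side0.png

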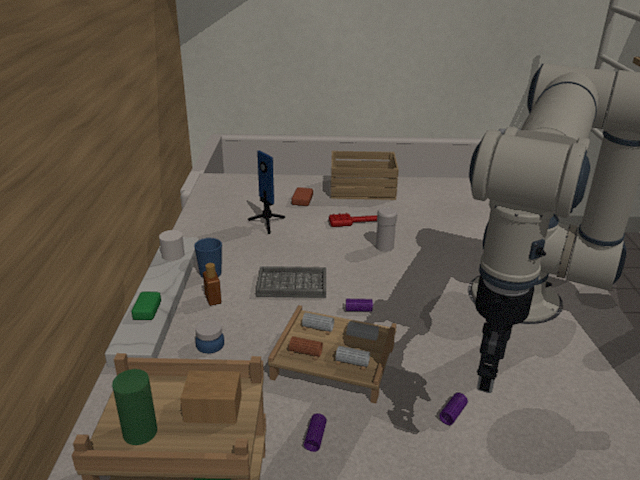

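The top picture shows the tier near (203,279), with copper at (188,257) and silvers at (220,262), (182,293) and (212,298). The dish is near (304,233) and the phone near (425,172). The look-alikes are three purple rollers on the table at (130,277), (274,295) and (157,371), plus the wooden block on the crate. I choose the four rollers on the tier. Next is a close crop to check the choice and measure.

```bash
python3 - <<'E'
import cv2,numpy as np
t=cv2.imread("pics/top0.png");s=cv2.imread("pics/side0.png")
def crop(im,x,y,w,h,k):
    c=cv2.resize(im[y:y+h,x:x+w],None,fx=k,fy=k,interpolation=cv2.INTER_CUBIC)
    c=cv2.convertScaleAbs(c,alpha=1.5)
    for i in range(0,w,10):
        cv2.line(c,(i*k,0),(i*k,6 if (x+i)%50 else 14),(0,255,255),1)
        if (x+i)%20==0: cv2.putText(c,str(x+i),(i*k,24),0,.4,(0,255,255),1)
    for j in range(0,h,10):
        cv2.line(c,(0,j*k),(6,j*k),(0,255,255),1)
        if (y+j)%20==0: cv2.putText(c,str(y+j),(8,j*k+4),0,.4,(0,255,255),1)
    return c
a=crop(t,150,190,190,140,4);cv2.imwrite("pics/c1.png",a)
b=crop(s,230,260,180,140,4);cv2.imwrite("pics/c2.png",b)
d=np.hstack([crop(t,380,140,80,75,5),crop(s,235,140,75,100,5)[:375]]) 
e=np.hstack([crop(t,380,140,80,100,5),crop(s,235,140,75,100,5)]);cv2.imwrite("pics/c3.png",e)
E
```

```text
(no output)
```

View pics/c1.png

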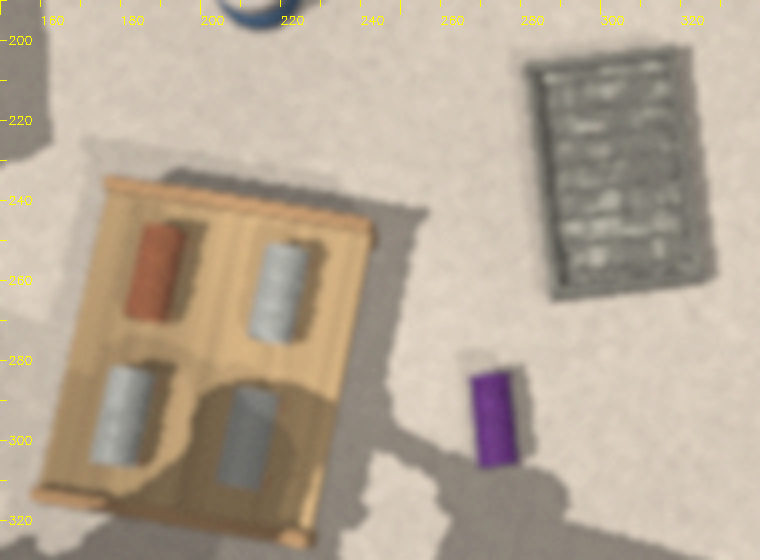

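View pics/c2.png

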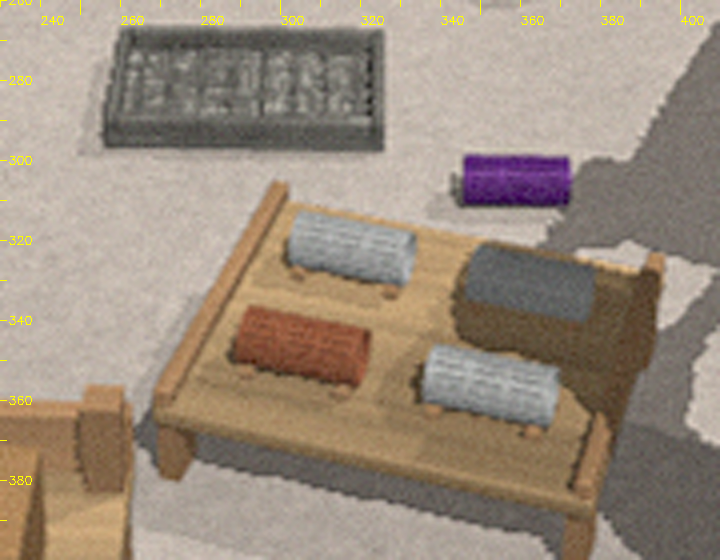

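View pics/c3.png

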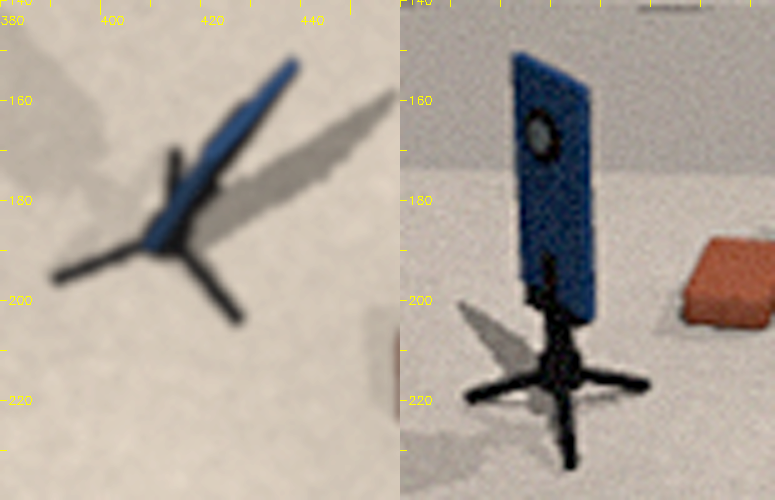

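The crops confirm copper at top pixel (189,258) and silvers at (219.5,263), (180.5,294) and (212,299). In the side view the lens is at (263.4,167). Purple is off the tier. Next I fit the poses.

```bash
cat > h.py <<'E'
import numpy as np
from scipy.optimize import least_squares
C={"top":(468.0585,309.9392,238.1512,np.array([[-0.1102,-0.9705,0.2146,258.1611],[-0.9939,0.107,-0.0267,-10.705],[0.003,-0.2163,-0.9763,1332.2675],[0,0,0,1]])),
"side":(593.38,319.974,230.855,np.array([[-0.9997,-0.0198,0.0128,477.8426],[-0.0207,0.4811,-0.8764,1253.1386],[0.0112,-0.8764,-0.4814,862.641],[0,0,0,1]]))}
def proj(n,P):
    f,cx,cy,T=C[n];q=(np.atleast_2d(P)-T[:3,3])@T[:3,:3]
    return np.c_[f*q[:,0]/q[:,2]+cx,f*q[:,1]/q[:,2]+cy]
def rz(a): return np.array([[np.cos(a),-np.sin(a)],[np.sin(a),np.cos(a)]])
def place(p,L):
    L=np.atleast_2d(L).astype(float);return np.c_[L[:,:2]@rz(p[2]).T+p[:2],L[:,2]]
E
python3 - <<'E'
from h import *
np.set_printoptions(precision=2,suppress=True)
# tier: order copper, silver A(+x,right), silver B(left low), silver C(right low)
L=[[50,43,65],[50,-43,65],[-50,43,65],[-50,-43,65]]
T=np.array([[188.75,258],[219.5,263],[180.5,293.75],[211.75,299.25]])
S=np.array([[305.5,346.25],[317.5,322],[352.5,356.25],[362.5,330.75]])
r=least_squares(lambda p:np.r_[(proj("top",place(p,L))-T).ravel(),(proj("side",place(p,L))-S).ravel()],[450,250,0.1])
print("tier",r.x,np.degrees(r.x[2]));print(r.fun.reshape(-1,2));print(place(r.x,L))
# dish
D=[[88,56,22],[88,-56,22],[-88,-56,22],[-88,56,22]]
T=np.array([[527,65],[690,48],[716,280],[553,300]])/4+[150,190]
S=np.array([[105,128],[122,28],[383,30],[383,130]])/4+[230,260]
r=least_squares(lambda p:np.r_[(proj("top",place(p,D))-T).ravel(),(proj("side",place(p,D))-S).ravel()],[500,0,0.])
print("dish",r.x,np.degrees(r.x[2]));print(r.fun.reshape(-1,2))
# phone: params lens xy, yaw(outward dir), z
def ph(p):
    L=np.array([[0,0,0],[-6,36,40],[-6,-36,40],[-6,36,-110],[-6,-36,-110]]);P=place(p,L);P[:,2]+=p[3];return P
S=np.array([[263.4,167],[273,158],[257.6,150.4],[273.4,204.4],[259.4,196.6]])
o=np.array([[1,0],[1,0]])
def f(p):
    P=ph(p);b=(proj("side",P)-S);q=proj("top",place(p,[[-6,-36,0]])+[0,0,p[3]+40])-[438.8,152.5]
    q2=proj("top",place(p,[[-1,0,0]])+[0,0,p[3]])-[428,161]
    return np.r_[b.ravel(),q.ravel(),q2.ravel()]
for z in(1,):
    r=least_squares(f,[600,-250,0.7,200],loss="soft_l1");print("lens",r.x,np.degrees(r.x[2]));print(r.fun.reshape(-1,2))
    d=np.array([np.cos(r.x[2]),np.sin(r.x[2])]);print("target",r.x[:2]+150*d, "tripod top/side px",proj("top",[*(r.x[:2]-8*d),30]),proj("side",[*(r.x[:2]-8*d),30]))
E
```

```text
tier [458.67 265.81  -0.28] -15.826797264714237
[[-0.79 -0.18]
 [-0.85 -0.06]
 [-0.72  0.07]
 [-0.77 -0.14]
 [ 0.09 -0.84]
 [ 0.39 -0.95]
 [ 0.05 -1.01]
 [-0.07 -0.92]]
[[518.5  293.54  65.  ]
 [495.04 210.8   65.  ]
 [422.29 320.82  65.  ]
 [398.84 238.08  65.  ]]
dish [565.16 -29.99   0.01] 0.4747976040026677
[[-0.87 -0.89]
 [-3.45 -0.98]
 [-2.35  0.1 ]
 [-0.84 -0.3 ]
 [ 0.12 -3.78]
 [ 0.35 -2.59]
 [ 1.19 -2.02]
 [ 1.1  -3.12]]
lens [ 669.62 -363.94  107.56  184.06] 6162.7069213879195
[[ 0.22  0.29]
 [-0.66 -0.41]
 [-0.13  0.21]
 [ 0.31  0.  ]
 [-0.01 -0.1 ]
 [ 1.72 -1.3 ]
 [-1.66  4.89]]
target [ 779.85 -262.2 ] tripod top/side px [[415.27 186.72]] [[267.44 213.12]]
```

```bash
cat > ov.py <<'E'
from h import *
import cv2
def box(p,hx,hy,z0,z1):
    return [place(p,[[a*hx,b*hy,z] for a,b in((1,1),(1,-1),(-1,-1),(-1,1))]) for z in(z0,z1)]
def draw(im,n,polys,x,y,w,h,k):
    c=cv2.resize(im[y:y+h,x:x+w],None,fx=k,fy=k,interpolation=cv2.INTER_CUBIC);c=cv2.convertScaleAbs(c,alpha=1.7)
    for P,col in polys:
        u=((proj(n,P)-[x,y]+.5)*k).astype(int);cv2.polylines(c,[u],True,col,1)
    return c
E
python3 - <<'E'
from ov import *
t=cv2.imread("pics/top0.png");s=cv2.imread("pics/side0.png")
b=box([565.2,-30,.008],88,56,0,22);b2=box([565.2,-30,.008],80,48,8,22)
R=(0,0,255);G=(0,255,0)
d=[(b[0],G),(b[1],R),(b2[1],R)]
yaw=.7458;lx,ly,lz=669.6,-364,184.06;e=np.array([np.cos(yaw),np.sin(yaw)])
pb=box([lx-e[0]*8,ly-e[1]*8,yaw],4.5,36,lz-110,lz+40)
lens=place([lx,ly,yaw],[[0,12*np.cos(a),12*np.sin(a)] for a in np.linspace(0,6.28,16)])+[0,0,lz]
pp=[(pb[0],G),(pb[1],R),(lens,G)]
A=draw(t,"top",d,272,192,62,80,6);B=draw(t,"top",pp,400,143,52,60,8)
cv2.imwrite("pics/o1.png",np.hstack([A,B]))
A=draw(s,"side",d,248,258,86,50,4.6 and 5);B=draw(s,"side",pp,245,143,40,70,8)
H=max(A.shape[0],B.shape[0]);z=lambda i:cv2.copyMakeBorder(i,0,H-i.shape[0],0,0,0)
cv2.imwrite("pics/o2.png",np.hstack([z(A),z(B)]))
E
```

```text
(no output)
```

View pics/o1.png

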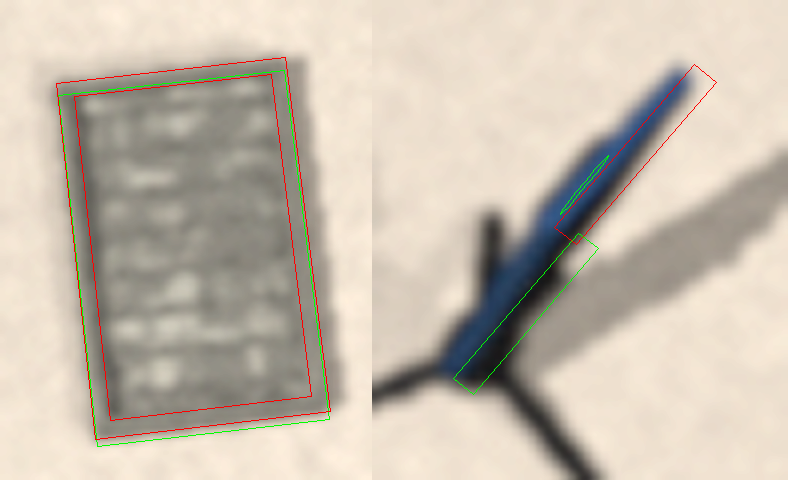

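View pics/o2.png

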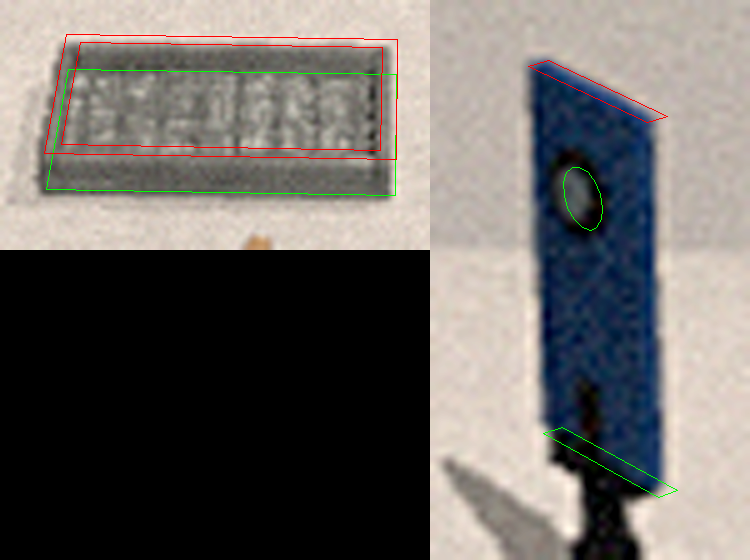

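The dish fits at about (566,-29) with yaw near 0. The phone overlay is off by about 2.5 px in the top view, so I refit it with corners read from these crops: top-view tip (683,75) and foot (450,368), side-view lens (578,193).

```bash
python3 - <<'E'
from h import *
np.set_printoptions(precision=2,suppress=True)
L=np.array([[0,0,0],[-3.5,-36,40],[-3.5,36,40],[-3.5,-36,-110],[-3.5,36,-110]])
# at side camera: image left = +x
S=(np.array([[578,193],[531,67],[652,123],[545,430],[653,492]])-[430,0])/8+[245,143]-.5
Lt=np.array([[-8,-36,40],[-8,36,-110]])
T=(np.array([[683,75],[450,368]])-[372,0])/8+[400,143]-.5
def f(p,ws=1,wt=1):
    P=place(p,L);P[:,2]+=p[3];Q=place(p,Lt);Q[:,2]+=p[3]
    return np.r_[ws*(proj("side",P)-S).ravel(),wt*(proj("top",Q)-T).ravel()]
for w in((1,1),(1,2)):
    r=least_squares(f,[670,-360,.74,190],args=w);e=np.array([np.cos(r.x[2]),np.sin(r.x[2])])
    print(r.x,np.degrees(r.x[2]),"target",r.x[:2]+150*e);print(f(r.x).reshape(-1,2).T)
L=[[50,43,65],[50,-43,65],[-50,43,65],[-50,-43,65]]
T=np.array([[188.75,258],[219.5,263],[180.5,293.75],[211.75,299.25]])-.4
S=np.array([[305.5,346.25],[317.5,322],[352.5,356.25],[362.5,330.75]])-.4
r=least_squares(lambda p:np.r_[(proj("top",place(p,L))-T).ravel(),(proj("side",place(p,L))-S).ravel()],[450,250,-.2])
print("tier",r.x,place(r.x,L))
E
```

```text
[ 669.85 -357.35    0.73  188.14] 41.557535245952074 target [ 782.09 -257.84]
[[ 0.26 -0.52 -1.12 -0.3   0.18  0.82 -0.65]
 [ 0.25 -0.61 -0.49  0.14  0.47 -0.42  1.93]]
[ 670.87 -357.41    0.72  188.07] 41.127630960914544 target [ 783.86 -258.75]
[[-0.08 -0.78 -1.55 -0.55 -0.23  0.83 -0.78]
 [ 0.25 -0.62 -0.46  0.12  0.5  -0.71  1.55]]
tier [459.64 265.89  -0.28] [[519.47 293.64  65.  ]
 [496.03 210.9   65.  ]
 [423.25 320.89  65.  ]
 [399.82 238.14  65.  ]]
```

```bash
cat > plan.py <<'E'
# plan.py x y z yawdeg tiltdeg rows total : tool rows from the measured pose
import sys,numpy as np
from scipy.spatial.transform import Rotation as R
from cell import robot
x,y,z,yaw,tilt=map(float,sys.argv[1:6]);n,tot=map(int,sys.argv[6:8])
s=robot.state();q=s["tool_rot"];R0=R.from_quat([*q[1:],q[0]])
a=np.radians(yaw);Y=np.array([np.cos(a),np.sin(a),0]);Z=np.array([0,0,-1.]);X=np.cross(Y,Z)
R1=R.from_matrix(np.c_[X,Y,Z])*R.from_rotvec([np.radians(tilt),0,0])
# TCP target; with tilt, x y z is the grasped point
p0=s["ee_pos"];p1=np.array([x,y,z])
rv=(R0.inv()*R1).as_rotvec();dw=(p1-p0)/n;rows=[]
for k in range(tot):
    if k<n: rows.append(np.r_[(R0*R.from_rotvec(rv*k/n)).inv().apply(dw),np.degrees(rv)/n].round(1))
    else: rows.append(np.zeros(6))
for i in range(0,tot,5): print((np.concatenate(rows[i:i+5])+0.).tolist())
print("t",s["clock"],"p",p0.round(1),"rot/row",np.degrees(rv).round(1),"F",s["wrist_force"].round(1),"w",round(s["width"],1),round(s["grip_force"],1),"j",s["joint_pos"].round(2))
E
python3 plan.py 496 211 130 73.9 0 13 15
```

```text
[-29.2, -16.7, 7.7, 0.0, 0.0, -0.5, -29.1, -16.9, 7.7, 0.0, 0.0, -0.5, -28.9, -17.2, 7.7, 0.0, 0.0, -0.5, -28.8, -17.4, 7.7, 0.0, 0.0, -0.5, -28.7, -17.6, 7.7, 0.0, 0.0, -0.5]
[-28.5, -17.9, 7.7, 0.0, 0.0, -0.5, -28.4, -18.1, 7.7, 0.0, 0.0, -0.5, -28.2, -18.3, 7.7, 0.0, 0.0, -0.5, -28.1, -18.6, 7.7, 0.0, 0.0, -0.5, -27.9, -18.8, 7.7, 0.0, 0.0, -0.5]
[-27.8, -19.0, 7.7, 0.0, 0.0, -0.5, -27.6, -19.3, 7.7, 0.0, 0.0, -0.5, -27.4, -19.5, 7.7, 0.0, 0.0, -0.5, 0.0, 0.0, 0.0, 0.0, 0.0, 0.0, 0.0, 0.0, 0.0, 0.0, 0.0, 0.0]
t 0.1 p [226.2 555.4 230.3] rot/row [-0.1 -0.  -6.1] F [-0.6 -0.2 -0.1] w 85.3 0.0 j [ 1.13  0.09  1.23 -0.    1.82 -0.06]
```

>>> step_arm:
  commands: [-29,-17,7.7,0,0,-0.5,-29,-17,7.7,0,0,-0.5,-29,-17,7.7,0,0,-0.5,-29,-17.4,7.7,0,0,-0.5,-28.7,-17.6,7.7,0,0,-0.5]
  gripper: 60
  grip_force: 25

```text
clock: 0.52
ee_pos: [330.7, 421.8, 191.8]
tool_rot: [-0.0, 0.17, 0.985, -0.0]
wrist_force: [0.2, 0.5, 0.3]
width: 60.2
grip_force: 0.0
```

>>> step_arm:
  commands: [-28.5,-17.9,7.7,0,0,-0.5,-28.4,-18,7.7,0,0,-0.5,-28.2,-18.3,7.7,0,0,-0.5,-28,-18.6,7.7,0,0,-0.5,-28,-18.8,7.7,0,0,-0.5]

```text
clock: 0.93
ee_pos: [435.1, 289.8, 153.5]
tool_rot: [-0.0, 0.149, 0.989, -0.0]
wrist_force: [-0.0, 1.0, 0.2]
width: 60.1
grip_force: 0.0
```

>>> step_arm:
  commands: [-27.8,-19,7.7,0,0,-0.5,-27.6,-19.3,7.7,0,0,-0.5,-27.4,-19.5,7.7,0,0,-0.5,0,0,0,0,0,0,0,0,0,0,0,0]

```text
clock: 1.35
ee_pos: [497.6, 210.6, 129.8]
tool_rot: [-0.001, 0.138, 0.99, -0.001]
wrist_force: [0.0, -0.0, 0.1]
width: 60.2
grip_force: 0.0
```

```bash
python3 plan.py 496 211 51 73.9 0 8 10; python3 - <<'E'
from cell import robot
from ov import *
c=robot.capture("side");d=robot.capture("top")
P=[(np.array([[496,211,65]])+np.array([[.961,-.276,0]])*k,(0,0,255)) for k in (-32,0,32)]
P=[(np.vstack([p for p,_ in P]),(0,0,255)),(np.array([[496,211,130],[496,211,65]]),(0,255,0))]
A=draw(c["frame"],"side",P,270,240,130,140,4)[:480]
B=draw(d["frame"],"top",P,190,220,65,120,4)
cv2.imwrite("pics/g1.png",np.hstack([A,B]))
E
```

```text
[0.2, 0.0, 9.9, 0.0, 0.0, 0.0, 0.2, 0.0, 9.9, 0.0, 0.0, 0.0, 0.2, 0.0, 9.9, 0.0, 0.0, 0.0, 0.2, 0.0, 9.9, 0.0, 0.0, 0.0, 0.2, 0.0, 9.9, 0.0, 0.0, 0.0]
[0.2, 0.0, 9.9, 0.0, 0.0, 0.0, 0.2, 0.0, 9.9, 0.0, 0.0, 0.0, 0.2, 0.0, 9.9, 0.0, 0.0, 0.0, 0.0, 0.0, 0.0, 0.0, 0.0, 0.0, 0.0, 0.0, 0.0, 0.0, 0.0, 0.0]
t 1.35 p [497.6 210.6 129.8] rot/row [-0.1 -0.1  0.2] F [ 0.  -0.   0.1] w 60.2 0.0 j [ 0.34 -0.06  1.57  0.    1.64 -0.96]
```

View pics/g1.png

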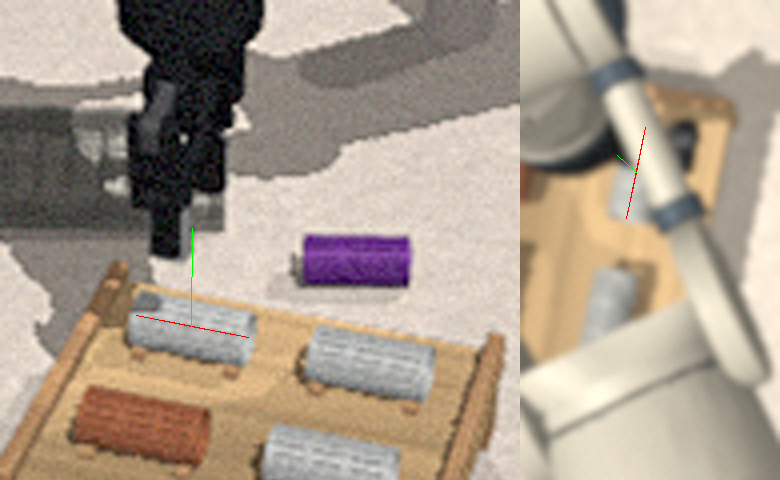

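The red axis line sits on the silver roller at (193,328) in the crop, and the fingers straddle it. I descend and grip.

>>> step_arm:
  commands: [0.3,0,15,0,0,0,0.3,0,15,0,0,0,0.3,0,15,0,0,0,0.3,0,15,0,0,0,0.3,0,9,0,0,0]

```text
clock: 1.87
ee_pos: [494.6, 213.8, 60.8]
tool_rot: [-0.001, 0.135, 0.991, -0.0]
wrist_force: [-0.9, 0.1, 0.2]
width: 60.0
grip_force: 0.0
```

>>> step_arm:
  commands: [0,0,7,0,0,0,0,0,2.5,0,0,0,0,0,0,0,0,0,0,0,0,0,0,0,0,0,0,0,0,0]

```text
clock: 2.28
ee_pos: [496.5, 212.9, 53.8]
tool_rot: [0.001, 0.136, 0.991, 0.0]
wrist_force: [0.3, -0.2, 0.2]
width: 60.5
grip_force: 0.0
```

>>> step_arm:
  commands: [0,0,0,0,0,0,0,0,0,0,0,0,0,0,0,0,0,0,0,0,0,0,0,0,0,0,0,0,0,0]
  gripper: 20

```text
clock: 2.7
ee_pos: [496.2, 212.3, 53.4]
tool_rot: [0.0, 0.136, 0.991, -0.0]
wrist_force: [-0.7, -3.2, 4.0]
width: 29.1
grip_force: 24.9
```

```bash
python3 plan.py 496 211 150 73.9 0 5 5
```

```text
[0.0, -0.3, -19.3, 0.0, 0.0, 0.1, 0.0, -0.3, -19.3, 0.0, 0.0, 0.1, 0.0, -0.3, -19.3, 0.0, 0.0, 0.1, 0.0, -0.3, -19.3, 0.0, 0.0, 0.1, 0.0, -0.3, -19.3, 0.0, 0.0, 0.1]
t 2.7 p [496.2 212.3  53.4] rot/row [-0.   0.   0.4] F [-0.7 -3.2  4. ] w 29.1 24.9 j [ 0.34 -0.03  1.67 -0.    1.5  -0.96]
```

Silver gripped at 29.1 mm. I lift it and carry it to the dish.

>>> step_arm:
  commands: [0,0,-10,0,0,0,0,0,-20,0,0,0,0,0,-25,0,0,0,0,0,-25,0,0,0,0,0,-20,0,0,0]

```text
clock: 3.12
ee_pos: [496.1, 213.0, 155.0]
tool_rot: [0.001, 0.136, 0.991, 0.001]
wrist_force: [0.5, 0.8, -0.2]
width: 29.2
grip_force: 24.8
```

```bash
python3 plan.py 526 -29 120 0.5 0 12 15
```

```text
[-7.8, -18.8, 2.9, 0.0, 0.0, 6.2, -9.8, -17.8, 2.9, 0.0, 0.0, 6.2, -11.7, -16.6, 2.9, 0.0, 0.0, 6.2, -13.4, -15.3, 2.9, 0.0, 0.0, 6.2, -14.9, -13.8, 2.9, 0.0, 0.0, 6.2]
[-16.3, -12.1, 2.9, 0.0, 0.0, 6.2, -17.5, -10.3, 2.9, 0.0, 0.0, 6.2, -18.5, -8.3, 2.9, 0.0, 0.0, 6.2, -19.3, -6.3, 2.9, 0.0, 0.0, 6.2, -19.9, -4.2, 2.9, 0.0, 0.0, 6.2]
[-20.2, -2.0, 2.9, 0.0, 0.0, 6.2, -20.3, 0.1, 2.9, 0.0, 0.0, 6.2, 0.0, 0.0, 0.0, 0.0, 0.0, 0.0, 0.0, 0.0, 0.0, 0.0, 0.0, 0.0, 0.0, 0.0, 0.0, 0.0, 0.0, 0.0]
t 3.1167 p [496.1 213.  155. ] rot/row [ 0.1 -0.  73.9] F [ 0.5  0.8 -0.2] w 29.2 24.8 j [ 0.34 -0.07  1.53  0.    1.68 -0.96]
```

>>> step_arm:
  commands: [-7.8,-18.8,2.9,0,0,6.2,-9.8,-17.8,2.9,0,0,6.2,-11.7,-16.6,2.9,0,0,6.2,-13.4,-15.3,2.9,0,0,6.2,-15,-13.8,2.9,0,0,6.2]

```text
clock: 3.53
ee_pos: [508.3, 111.1, 138.4]
tool_rot: [0.0, 0.398, 0.917, 0.0]
wrist_force: [0.3, 0.3, -0.8]
width: 29.1
grip_force: 24.9
```

>>> step_arm:
  commands: [-16.3,-12,2.9,0,0,6.2,-17.5,-10.3,2.9,0,0,6.2,-18.5,-8.3,2.9,0,0,6.2,-19.3,-6.3,2.9,0,0,6.2,-20,-4.2,2.9,0,0,6.2]

```text
clock: 3.95
ee_pos: [520.3, 10.1, 123.9]
tool_rot: [-0.0, 0.629, 0.777, 0.0]
wrist_force: [0.0, -0.2, -0.0]
width: 29.1
grip_force: 24.9
```

>>> step_arm:
  commands: [-20,-2,2.9,0,0,6.2,-20,0,2.9,0,0,6.2,0,0,0,0,0,0,0,0,0,0,0,0,0,0,0,0,0,0]

```text
clock: 4.37
ee_pos: [524.7, -28.5, 118.1]
tool_rot: [-0.0, 0.707, 0.707, 0.0]
wrist_force: [-0.8, 0.6, -0.2]
width: 28.6
grip_force: 24.8
```

```bash
python3 plan.py 526 -29 14.5 0.5 0 5 5; python3 - <<'E'
from cell import robot
from ov import *
c=robot.capture("side")
P=[(place([526,-29,.008],[[0,-32,24],[0,32,24]]),(0,0,255)),(place([526,-29,.008],[[0,0,120],[0,0,24]]),(0,255,0)),(box([566,-29,.008],80,48,8,22)[1],(255,255,0))]
for x in(-70,-50,-30,-10,10,30,50,70): P.append((place([566,-29,.008],[[x,-48,12],[x,48,12]]),(0,255,255)))
cv2.imwrite("pics/g2.png",draw(c["frame"],"side",P,235,200,115,110,5))
E
```

```text
[-0.1, 0.3, 20.7, 0.0, 0.0, -0.1, -0.1, 0.3, 20.7, 0.0, 0.0, -0.1, -0.1, 0.3, 20.7, 0.0, 0.0, -0.1, -0.1, 0.3, 20.7, 0.0, 0.0, -0.1, -0.1, 0.3, 20.7, 0.0, 0.0, -0.1]
t 4.3667 p [524.7 -28.5 118.1] rot/row [ 0.  -0.  -0.5] F [-0.8  0.6 -0.2] w 28.6 24.8 j [-0.12 -0.1   1.62  0.    1.62 -0.12]
```

View pics/g2.png

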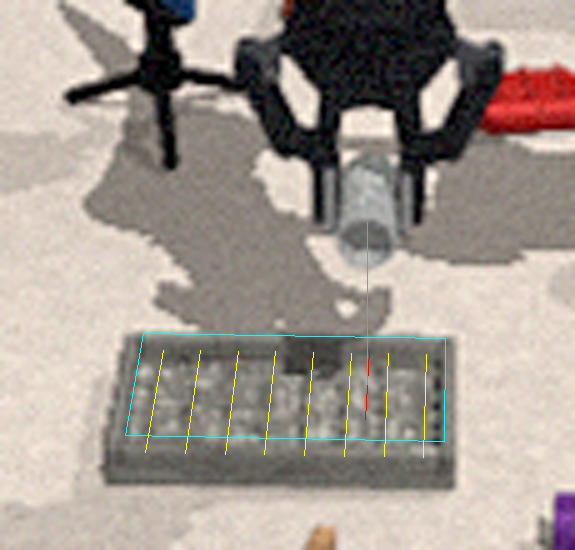

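The crop shows the roller centred under the gripper at (366,205). The dish sits about 1.3 px left of the model and slightly nearer, so I use a dish centre of (568,-27) and lower at x=528.

>>> step_arm:
  commands: [0.4,0.7,20,0,0,0,0.4,0.7,20,0,0,0,0.3,0.7,20,0,0,0,0.3,0.7,20,0,0,0,0,0.5,11,0,0,0]

```text
clock: 4.83
ee_pos: [526.9, -26.3, 24.5]
tool_rot: [-0.001, 0.707, 0.708, -0.001]
wrist_force: [-0.5, -0.1, -0.2]
width: 29.2
grip_force: 24.9
```

>>> step_arm:
  commands: [0,0,5,0,0,0,0,0,3,0,0,0,0,0,2,0,0,0,0,0,1.5,0,0,0,0,0,0,0,0,0]

```text
clock: 5.25
ee_pos: [528.5, -27.7, 16.2]
tool_rot: [0.001, 0.707, 0.707, 0.0]
wrist_force: [0.4, 0.2, -0.1]
width: 28.9
grip_force: 24.9
```

```bash
python3 plan.py 528 -27 13.5 0.5 0 5 5
```

```text
[0.1, -0.1, 0.5, 0.0, 0.0, -0.1, 0.1, -0.1, 0.5, 0.0, 0.0, -0.1, 0.1, -0.1, 0.5, 0.0, 0.0, -0.1, 0.1, -0.1, 0.5, 0.0, 0.0, -0.1, 0.1, -0.1, 0.5, 0.0, 0.0, -0.1]
t 5.25 p [528.5 -27.7  16.2] rot/row [ 0.1  0.  -0.6] F [ 0.4  0.2 -0.1] w 28.9 24.9 j [-0.12 -0.03  1.74  0.    1.43 -0.12]
```

>>> step_arm:
  commands: [0,0,0.7,0,0,0,0,0,0.7,0,0,0,0,0,0.6,0,0,0,0,0,0,0,0,0,0,0,0,0,0,0]

```text
clock: 5.67
ee_pos: [528.0, -27.7, 13.4]
tool_rot: [0.0, 0.708, 0.707, 0.0]
wrist_force: [0.0, 1.3, 0.3]
width: 28.8
grip_force: 24.9
```

>>> step_arm:
  commands: [0,0,0.6,0,0,0,0,0,0.6,0,0,0,0,0,0,0,0,0,0,0,0,0,0,0,0,0,0,0,0,0]

```text
clock: 6.08
ee_pos: [528.2, -27.8, 12.9]
tool_rot: [0.0, 0.707, 0.707, 0.0]
wrist_force: [-2.0, -0.3, 5.4]
width: 29.1
grip_force: 25.4
```

Contact at 5 N. I release with a small opening and rise.

>>> step_arm:
  commands: [0,0,0,0,0,0,0,0,0,0,0,0,0,0,0,0,0,0,0,0,-2,0,0,0,0,0,-6,0,0,0]
  gripper: 42

```text
clock: 6.5
ee_pos: [527.1, -27.6, 19.1]
tool_rot: [-0.001, 0.708, 0.707, -0.001]
wrist_force: [1.0, 0.2, -0.0]
width: 41.8
grip_force: 0.0
```

>>> step_arm:
  commands: [0,0,-10,0,0,0,0,0,-20,0,0,0,0,0,-30,0,0,0,0,0,-35,0,0,0,0,0,-25,0,0,0]

```text
clock: 6.92
ee_pos: [528.6, -27.7, 144.4]
tool_rot: [0.001, 0.707, 0.707, 0.001]
wrist_force: [-0.3, 0.0, -0.2]
width: 42.1
grip_force: 0.0
```

```bash
python3 plan.py 400 238 130 73.9 0 12 15
python3 - <<'E'
from cell import robot
import cv2
cv2.imwrite("pics/s1.png",robot.capture("side")["frame"])
E
```

```text
[22.1, -10.7, 1.2, 0.0, 0.0, -6.2, 23.2, -8.3, 1.2, 0.0, 0.0, -6.2, 23.9, -5.8, 1.2, 0.0, 0.0, -6.2, 24.4, -3.2, 1.2, 0.0, 0.0, -6.2, 24.6, -0.5, 1.2, 0.0, 0.0, -6.2]
[24.5, 2.1, 1.2, 0.0, 0.0, -6.2, 24.1, 4.7, 1.2, 0.0, 0.0, -6.2, 23.5, 7.3, 1.2, 0.0, 0.0, -6.2, 22.6, 9.8, 1.2, 0.0, 0.0, -6.2, 21.4, 12.1, 1.2, 0.0, 0.0, -6.2]
[20.0, 14.4, 1.2, 0.0, 0.0, -6.2, 18.3, 16.4, 1.2, 0.0, 0.0, -6.2, 0.0, 0.0, 0.0, 0.0, 0.0, 0.0, 0.0, 0.0, 0.0, 0.0, 0.0, 0.0, 0.0, 0.0, 0.0, 0.0, 0.0, 0.0]
t 6.9167 p [528.6 -27.7 144.4] rot/row [  0.2   0.2 -74. ] F [-0.3  0.  -0.2] w 42.1 0.0 j [-0.12 -0.1   1.58  0.    1.66 -0.12]
```

>>> step_arm:
  commands: [22,-10.7,1.2,0,0,-6.2,23.2,-8.3,1.2,0,0,-6.2,24,-5.8,1.2,0,0,-6.2,24.4,-3.2,1.2,0,0,-6.2,24.6,-0.5,1.2,0,0,-6.2]
  gripper: 60

```text
clock: 7.38
ee_pos: [473.8, 83.9, 135.1]
tool_rot: [0.001, 0.491, 0.871, 0.0]
wrist_force: [-0.0, 0.1, -0.5]
width: 59.9
grip_force: 0.0
```

>>> step_arm:
  commands: [24.5,2,1.2,0,0,-6.2,24,4.7,1.2,0,0,-6.2,23.5,7.3,1.2,0,0,-6.2,22.6,9.8,1.2,0,0,-6.2,21.4,12,1.2,0,0,-6.2]

```text
clock: 7.8
ee_pos: [419.5, 194.2, 129.2]
tool_rot: [0.001, 0.24, 0.971, 0.0]
wrist_force: [0.2, 0.8, 0.1]
width: 60.2
grip_force: 0.0
```

>>> step_arm:
  commands: [20,14.4,1.2,0,0,-6.2,18.3,16.4,1.2,0,0,-6.2,0,0,0,0,0,0,0,0,0,0,0,0,0,0,0,0,0,0]

```text
clock: 8.22
ee_pos: [398.5, 237.1, 126.3]
tool_rot: [0.0, 0.137, 0.991, -0.0]
wrist_force: [-0.2, -0.2, 0.3]
width: 59.9
grip_force: 0.0
```

```bash
python3 plan.py 400 239 53.5 73.9 0 5 5
```

```text
[-0.2, 0.4, 14.6, 0.0, 0.0, 0.1, -0.2, 0.4, 14.6, 0.0, 0.0, 0.1, -0.2, 0.4, 14.6, 0.0, 0.0, 0.1, -0.2, 0.5, 14.6, 0.0, 0.0, 0.1, -0.2, 0.5, 14.6, 0.0, 0.0, 0.1]
t 8.2167 p [398.5 237.1 126.3] rot/row [0.  0.1 0.4] F [-0.2 -0.2  0.3] w 59.9 0.0 j [ 0.46 -0.28  1.76 -0.    1.66 -0.83]
```

>>> step_arm:
  commands: [-0.2,0.4,18,0,0,0,-0.2,0.4,18,0,0,0,-0.2,0.4,18,0,0,0,-0.2,0.4,12,0,0,0,0,0.3,4,0,0,0]

```text
clock: 8.63
ee_pos: [399.0, 237.6, 53.6]
tool_rot: [-0.001, 0.137, 0.991, -0.001]
wrist_force: [-0.4, 0.1, -0.1]
width: 60.1
grip_force: 0.0
```

>>> step_arm:
  commands: [0,0,2.5,0,0,0,0,0,0,0,0,0,0,0,0,0,0,0,0,0,0,0,0,0,0,0,0,0,0,0]

```text
clock: 9.05
ee_pos: [400.0, 239.2, 54.3]
tool_rot: [0.001, 0.136, 0.991, 0.0]
wrist_force: [0.2, 0.1, 0.4]
width: 60.3
grip_force: 0.0
```

>>> step_arm:
  commands: [0,0,0,0,0,0,0,0,0,0,0,0,0,0,0,0,0,0,0,0,0,0,0,0,0,0,0,0,0,0]
  gripper: 20

```text
clock: 9.47
ee_pos: [399.7, 239.0, 53.6]
tool_rot: [0.0, 0.136, 0.991, 0.0]
wrist_force: [-0.4, -0.3, 2.2]
width: 28.7
grip_force: 24.7
```

>>> step_arm:
  commands: [0,0,-10,0,0,0,0,0,-20,0,0,0,0,0,-25,0,0,0,0,0,-25,0,0,0,0,0,-20,0,0,0]

```text
clock: 9.88
ee_pos: [399.7, 239.0, 155.7]
tool_rot: [0.001, 0.136, 0.991, 0.0]
wrist_force: [0.2, 0.3, -0.3]
width: 29.0
grip_force: 24.8
```

```bash
python3 plan.py 588 -27 120 0.5 0 13 15
```

```text
[-19.5, -15.8, 2.8, 0.0, 0.0, 5.7, -20.9, -13.8, 2.8, 0.0, 0.0, 5.7, -22.2, -11.7, 2.8, 0.0, 0.0, 5.7, -23.2, -9.4, 2.8, 0.0, 0.0, 5.7, -24.1, -7.1, 2.8, 0.0, 0.0, 5.7]
[-24.6, -4.6, 2.8, 0.0, 0.0, 5.7, -25.0, -2.2, 2.8, 0.0, 0.0, 5.7, -25.1, 0.3, 2.8, 0.0, 0.0, 5.7, -24.9, 2.8, 2.8, 0.0, 0.0, 5.7, -24.5, 5.2, 2.8, 0.0, 0.0, 5.7]
[-23.9, 7.6, 2.8, 0.0, 0.0, 5.7, -23.0, 10.0, 2.8, 0.0, 0.0, 5.7, -21.9, 12.2, 2.8, 0.0, 0.0, 5.7, 0.0, 0.0, 0.0, 0.0, 0.0, 0.0, 0.0, 0.0, 0.0, 0.0, 0.0, 0.0]
t 9.8833 p [399.7 239.  155.7] rot/row [ 0.1  0.  73.8] F [ 0.2  0.3 -0.3] w 29.0 24.8 j [ 0.47 -0.28  1.71  0.    1.71 -0.83]
```

>>> step_arm:
  commands: [-19.5,-15.8,2.8,0,0,5.7,-21,-13.8,2.8,0,0,5.7,-22.2,-11.7,2.8,0,0,5.7,-23.2,-9.4,2.8,0,0,5.7,-24,-7,2.8,0,0,5.7]

```text
clock: 10.3
ee_pos: [472.4, 135.6, 139.7]
tool_rot: [0.0, 0.378, 0.926, 0.0]
wrist_force: [-0.9, 0.6, -0.3]
width: 28.8
grip_force: 24.8
```

>>> step_arm:
  commands: [-24.6,-4.6,2.8,0,0,5.7,-25,-2.2,2.8,0,0,5.7,-25,0.3,2.8,0,0,5.7,-25,2.8,2.8,0,0,5.7,-24.5,5.2,2.8,0,0,5.7]

```text
clock: 10.72
ee_pos: [544.6, 32.9, 125.6]
tool_rot: [0.0, 0.594, 0.804, 0.0]
wrist_force: [-0.9, 0.0, 0.0]
width: 28.9
grip_force: 24.8
```

>>> step_arm:
  commands: [-24,7.6,2.8,0,0,5.7,-23,10,2.8,0,0,5.7,-22,12.2,2.8,0,0,5.7,0,0,0,0,0,0,0,0,0,0,0,0]

```text
clock: 11.13
ee_pos: [587.3, -28.6, 116.5]
tool_rot: [-0.001, 0.706, 0.708, -0.0]
wrist_force: [0.3, -0.0, -0.1]
width: 29.1
grip_force: 24.8
```

```bash
python3 plan.py 588 -27 14 0.5 0 5 5
```

```text
[0.3, 0.2, 20.5, 0.0, 0.0, -0.1, 0.3, 0.2, 20.5, 0.0, 0.0, -0.1, 0.3, 0.2, 20.5, 0.0, 0.0, -0.1, 0.3, 0.2, 20.5, 0.0, 0.0, -0.1, 0.3, 0.2, 20.5, 0.0, 0.0, -0.1]
t 11.1333 p [587.3 -28.6 116.5] rot/row [-0.1 -0.  -0.3] F [ 0.3 -0.  -0.1] w 29.1 24.8 j [-0.11  0.07  1.46  0.    1.62 -0.11]
```

```bash
python3 - <<'E'
from h import *
import cv2
a=cv2.imread("pics/s1.png").astype(int);b=cv2.imread("pics/side0.png").astype(int)
d=np.abs(a-b).sum(2)[260:300,250:332]
d=cv2.blur(d.astype(np.float32),(2,2))
for r in range(0,40,3): print(260+r,''.join('#' if v>90 else '+' if v>45 else '.' for v in d[r]))
for x in (-40,-20,-60): print(x,proj("side",place([568,-27,.008],[[x,-32,24],[x,0,39],[x,32,24]])).round(1).tolist())
E
```

```text
260 .................+##################+.++++##################......................
263 ....................+#####+########+........++#############+......................
266 ..............................+######............+######..........................
269 .....................................................++########+..................
272 ......................................................+#########+.................
275 ...................................................++.++++++###+..................
278 ..................................................+#++#++++++##...................
281 ..................................................+++++..++.+##+..................
284 .................................................+##..+##+.+#+....................
287 .................................................+###+#+..++......................
290 ..................................................................................
293 ..................................................................................
296 ..................................................................................
299 ..................................................................................
-40 [[307.5, 270.0], [307.1, 271.8], [306.7, 283.7]]
-20 [[299.9, 269.9], [299.3, 271.7], [298.8, 283.5]]
-60 [[315.2, 270.1], [314.9, 271.9], [314.7, 283.8]]
```

The first roller sits in the -40 slot (changed columns about 303–313, predicted 307). I lower the second.

>>> step_arm:
  commands: [0.3,0.2,20,0,0,0,0.3,0.2,20,0,0,0,0.3,0.2,20,0,0,0,0.3,0.2,20,0,0,0,0,0,12,0,0,0]

```text
clock: 11.55
ee_pos: [586.6, -25.2, 22.9]
tool_rot: [-0.001, 0.705, 0.71, -0.001]
wrist_force: [0.1, 0.3, -1.0]
width: 28.8
grip_force: 24.8
```

>>> step_arm:
  commands: [0,0,5,0,0,0,0,0,3,0,0,0,0,0,1.5,0,0,0,0,0,0.5,0,0,0,0,0,0,0,0,0]

```text
clock: 11.97
ee_pos: [588.8, -26.5, 16.2]
tool_rot: [0.001, 0.706, 0.709, 0.001]
wrist_force: [0.2, 0.0, 0.4]
width: 29.1
grip_force: 24.8
```

>>> step_arm:
  commands: [0,0,0.5,0,0,0,0,0,0.5,0,0,0,0,0,0,0,0,0,0,0,0,0,0,0,0,0,0,0,0,0]

```text
clock: 12.38
ee_pos: [588.1, -26.5, 14.0]
tool_rot: [0.0, 0.706, 0.709, 0.0]
wrist_force: [0.2, -0.7, -0.3]
width: 29.2
grip_force: 24.8
```

>>> step_arm:
  commands: [0,0,0.7,0,0,0,0,0,0.5,0,0,0,0,0,0,0,0,0,0,0,0,0,0,0,0,0,0,0,0,0]

```text
clock: 12.8
ee_pos: [588.3, -26.5, 13.3]
tool_rot: [0.0, 0.706, 0.709, 0.0]
wrist_force: [-0.8, -0.6, 4.7]
width: 28.8
grip_force: 25.3
```

>>> step_arm:
  commands: [0,0,0,0,0,0,0,0,0,0,0,0,0,0,0,0,0,0,0,0,-2,0,0,0,0,0,-6,0,0,0]
  gripper: 42

```text
clock: 13.22
ee_pos: [587.2, -26.4, 19.5]
tool_rot: [-0.001, 0.706, 0.709, -0.001]
wrist_force: [-0.0, 0.7, -0.1]
width: 42.0
grip_force: 0.0
```

>>> step_arm:
  commands: [0,0,-10,0,0,0,0,0,-20,0,0,0,0,0,-30,0,0,0,0,0,-35,0,0,0,0,0,-25,0,0,0]

```text
clock: 13.63
ee_pos: [588.6, -26.6, 145.0]
tool_rot: [0.001, 0.706, 0.709, 0.001]
wrist_force: [0.5, -0.5, 0.3]
width: 41.9
grip_force: 0.0
```

```bash
python3 plan.py 519.5 294 130 73.9 0 13 15
```

```text
[24.7, -5.2, 1.1, 0.0, 0.0, -5.7, 25.1, -2.8, 1.1, 0.0, 0.0, -5.7, 25.2, -0.3, 1.1, 0.0, 0.0, -5.7, 25.1, 2.2, 1.1, 0.0, 0.0, -5.7, 24.8, 4.7, 1.1, 0.0, 0.0, -5.7]
[24.2, 7.1, 1.2, 0.0, 0.0, -5.7, 23.4, 9.5, 1.2, 0.0, 0.0, -5.7, 22.3, 11.7, 1.2, 0.0, 0.0, -5.7, 21.1, 13.9, 1.2, 0.0, 0.0, -5.7, 19.6, 15.9, 1.2, 0.0, 0.0, -5.7]
[17.9, 17.8, 1.2, 0.0, 0.0, -5.7, 16.1, 19.4, 1.2, 0.0, 0.0, -5.7, 14.1, 20.9, 1.2, 0.0, 0.0, -5.7, 0.0, 0.0, 0.0, 0.0, 0.0, 0.0, 0.0, 0.0, 0.0, 0.0, 0.0, 0.0]
t 13.6333 p [588.6 -26.6 145. ] rot/row [  0.2   0.2 -73.7] F [ 0.5 -0.5  0.3] w 41.9 0.0 j [-0.1   0.06  1.42  0.    1.66 -0.11]
```

>>> step_arm:
  commands: [24.7,-5.2,1.1,0,0,-5.7,25,-2.8,1.1,0,0,-5.7,25,-0.3,1.1,0,0,-5.7,25,2.2,1.1,0,0,-5.7,25,4.7,1.1,0,0,-5.7]
  gripper: 60

```text
clock: 14.05
ee_pos: [561.1, 97.5, 136.6]
tool_rot: [0.001, 0.508, 0.862, 0.001]
wrist_force: [-0.5, 0.2, 0.8]
width: 59.8
grip_force: 0.0
```

>>> step_arm:
  commands: [24.2,7,1.2,0,0,-5.7,23.4,9.5,1.2,0,0,-5.7,22.3,11.7,1.2,0,0,-5.7,21,14,1.2,0,0,-5.7,19.6,16,1.2,0,0,-5.7]

```text
clock: 14.47
ee_pos: [534.0, 221.1, 130.6]
tool_rot: [0.001, 0.28, 0.96, 0.001]
wrist_force: [0.3, -0.6, 0.1]
width: 60.2
grip_force: 0.0
```

>>> step_arm:
  commands: [18,17.8,1.2,0,0,-5.7,16,19.4,1.2,0,0,-5.7,14,21,1.2,0,0,-5.7,0,0,0,0,0,0,0,0,0,0,0,0]

```text
clock: 14.88
ee_pos: [517.6, 294.8, 126.5]
tool_rot: [0.0, 0.136, 0.991, 0.0]
wrist_force: [0.9, -1.1, 0.1]
width: 59.9
grip_force: 0.0
```

```bash
python3 plan.py 519.5 294.5 53.5 73.9 0 5 5
```

```text
[-0.4, 0.0, 14.6, 0.0, 0.0, 0.1, -0.4, 0.0, 14.6, 0.0, 0.0, 0.1, -0.4, 0.0, 14.6, 0.0, 0.0, 0.1, -0.4, 0.0, 14.6, 0.0, 0.0, 0.1, -0.4, 0.0, 14.6, 0.0, 0.0, 0.1]
t 14.8833 p [517.6 294.8 126.5] rot/row [0.  0.  0.5] F [ 0.9 -1.1  0.1] w 59.9 0.0 j [ 0.46  0.08  1.42 -0.    1.63 -0.84]
```

>>> step_arm:
  commands: [-0.4,0,18,0,0,0,-0.4,0,18,0,0,0,-0.4,0,18,0,0,0,-0.4,0,12,0,0,0.3,-0.4,0,4,0,0,0.2]

```text
clock: 15.3
ee_pos: [519.2, 291.6, 53.4]
tool_rot: [-0.001, 0.142, 0.99, -0.001]
wrist_force: [-0.3, 0.1, 0.5]
width: 60.3
grip_force: 0.0
```

>>> step_arm:
  commands: [0,0,2.5,0,0,0,0,0,0,0,0,0,0,0,0,0,0,0,0,0,0,0,0,0,0,0,0,0,0,0]

```text
clock: 15.72
ee_pos: [520.3, 293.4, 54.3]
tool_rot: [0.001, 0.141, 0.99, 0.001]
wrist_force: [0.5, -0.1, -0.7]
width: 60.1
grip_force: 0.0
```

>>> step_arm:
  commands: [0,0,0,0,0,0,0,0,0,0,0,0,0,0,0,0,0,0,0,0,0,0,0,0,0,0,0,0,0,0]
  gripper: 20
  grip_force: 30

```text
clock: 16.13
ee_pos: [520.0, 293.4, 53.5]
tool_rot: [0.0, 0.141, 0.99, 0.0]
wrist_force: [-0.5, -0.2, 2.3]
width: 28.8
grip_force: 29.7
```

>>> step_arm:
  commands: [0,0,-10,0,0,0,0,0,-20,0,0,0,0,0,-40,0,0,0,0,0,-40,0,0,0,0,0,-40,0,0,0]

```text
clock: 16.55
ee_pos: [519.2, 292.8, 204.7]
tool_rot: [-0.001, 0.141, 0.99, -0.0]
wrist_force: [0.9, -0.0, -0.3]
width: 29.3
grip_force: 29.7
```

```bash
python3 plan.py 640 -60 220 -48.6 0 18 20
```

```text
[-11.9, -17.0, -0.8, 0.0, 0.0, 6.8, -13.8, -15.4, -0.8, 0.0, 0.0, 6.8, -15.6, -13.7, -0.8, 0.0, 0.0, 6.8, -17.1, -11.7, -0.9, 0.0, 0.0, 6.8, -18.3, -9.6, -0.9, 0.0, 0.0, 6.8]
[-19.4, -7.4, -0.9, 0.0, 0.0, 6.8, -20.1, -5.1, -0.9, 0.0, 0.0, 6.8, -20.5, -2.6, -0.9, 0.0, 0.0, 6.8, -20.7, -0.2, -0.9, 0.0, 0.0, 6.8, -20.6, 2.3, -0.9, 0.0, 0.0, 6.8]
[-20.2, 4.7, -0.9, 0.0, 0.0, 6.8, -19.5, 7.0, -0.9, 0.0, 0.0, 6.8, -18.5, 9.3, -0.9, 0.0, 0.0, 6.8, -17.3, 11.4, -0.9, 0.0, 0.0, 6.8, -15.8, 13.4, -0.9, 0.0, 0.0, 6.8]
[-14.1, 15.2, -0.9, 0.0, 0.0, 6.8, -12.2, 16.7, -0.9, 0.0, 0.0, 6.8, -10.1, 18.1, -0.9, 0.0, 0.0, 6.8, 0.0, 0.0, 0.0, 0.0, 0.0, 0.0, 0.0, 0.0, 0.0, 0.0, 0.0, 0.0]
t 16.55 p [519.2 292.8 204.7] rot/row [-1.000e-01  0.000e+00  1.224e+02] F [ 0.9 -0.  -0.3] w 29.3 29.7 j [ 0.46  0.08  1.29 -0.    1.77 -0.83]
```

>>> step_arm:
  commands: [-12,-17,-0.8,0,0,6.8,-13.8,-15.4,-0.8,0,0,6.8,-15.6,-13.7,-0.8,0,0,6.8,-17,-11.7,-0.9,0,0,6.8,-18.3,-9.6,-0.9,0,0,6.8]

```text
clock: 16.97
ee_pos: [553.5, 194.3, 207.8]
tool_rot: [0.0, 0.426, 0.905, -0.0]
wrist_force: [-0.3, 0.2, -0.7]
width: 28.9
grip_force: 29.8
```

>>> step_arm:
  commands: [-19.4,-7.4,-0.9,0,0,6.8,-20,-5,-0.9,0,0,6.8,-20.5,-2.6,-0.9,0,0,6.8,-20.7,0,-0.9,0,0,6.8,-20.6,2.3,-0.9,0,0,6.8]

```text
clock: 17.38
ee_pos: [587.3, 96.4, 212.3]
tool_rot: [-0.0, 0.672, 0.74, -0.0]
wrist_force: [-0.8, -1.1, -0.5]
width: 28.8
grip_force: 29.7
```

>>> step_arm:
  commands: [-20,4.7,-0.9,0,0,6.8,-19.5,7,-0.9,0,0,6.8,-18.5,9.3,-0.9,0,0,6.8,-17.3,11.4,-0.9,0,0,6.8,-16,13.4,-0.9,0,0,6.8]

```text
clock: 17.8
ee_pos: [620.8, -1.6, 216.7]
tool_rot: [-0.0, 0.859, 0.511, -0.0]
wrist_force: [-0.5, 0.5, -0.9]
width: 28.7
grip_force: 29.7
```

>>> step_arm:
  commands: [-14,15.2,-0.9,0,0,6.8,-12,16.7,-0.9,0,0,6.8,-10,18,-0.9,0,0,6.8,0,0,0,0,0,0,0,0,0,0,0,0]

```text
clock: 18.22
ee_pos: [641.0, -59.8, 218.9]
tool_rot: [-0.0, 0.935, 0.354, -0.0]
wrist_force: [-0.4, -0.2, -0.6]
width: 28.8
grip_force: 29.7
```

```bash
cat >> plan.py <<'E'
G=R0.apply([0,0,-11.6]);print("roller",(p0+G).round(1),"axis",R0.apply([1,0,0]).round(3),"TCP for roller at xyz:",(p1-R1.apply([0,0,-11.6])).round(1),"Z",R1.apply([0,0,1]).round(2))
E
python3 plan.py 782.5 -258 188 -48.6 35 10 10|tail -2;python3 plan.py 782.5 -258 188 -48.6 -35 10 10|tail -1
```

```text
t 18.2167 p [641.  -59.8 218.9] rot/row [35.  0.  0.] F [-0.4 -0.2 -0.6] w 28.8 29.7 j [-0.15  0.21  1.12  0.    1.81  0.7 ]
roller [641.  -59.8 230.5] axis [ 0.75   0.662 -0.   ] TCP for roller at xyz: [ 778.1 -253.   178.5] Z [-0.38  0.43 -0.82]
roller [641.  -59.8 230.5] axis [ 0.75   0.662 -0.   ] TCP for roller at xyz: [ 786.9 -263.   178.5] Z [ 0.38 -0.43 -0.82]
```

```bash
python3 plan.py 720 -150 200 -48.6 -35 8 10
```

```text
[-0.1, 15.0, 2.4, -4.4, 0.0, 0.0, -0.1, 14.8, 3.5, -4.4, 0.0, 0.0, -0.1, 14.5, 4.6, -4.4, 0.0, 0.0, -0.1, 14.1, 5.7, -4.4, 0.0, 0.0, -0.1, 13.6, 6.8, -4.4, 0.0, 0.0]
[-0.1, 13.0, 7.8, -4.4, 0.0, 0.0, -0.1, 12.4, 8.7, -4.4, 0.0, 0.0, -0.1, 11.7, 9.7, -4.4, 0.0, 0.0, 0.0, 0.0, 0.0, 0.0, 0.0, 0.0, 0.0, 0.0, 0.0, 0.0, 0.0, 0.0]
t 18.2167 p [641.  -59.8 218.9] rot/row [-35.   0.   0.] F [-0.4 -0.2 -0.6] w 28.8 29.7 j [-0.15  0.21  1.12  0.    1.81  0.7 ]
roller [641.  -59.8 230.5] axis [ 0.75   0.662 -0.   ] TCP for roller at xyz: [ 724.4 -155.   190.5] Z [ 0.38 -0.43 -0.82]
```

>>> step_arm:
  commands: [0,15,2.4,-4.4,0,0,0,14.8,3.5,-4.4,0,0,0,14.5,4.6,-4.4,0,0,0,14,5.7,-4.4,0,0,0,13.6,6.8,-4.4,0,0]

```text
clock: 18.63
ee_pos: [691.1, -114.1, 208.1]
tool_rot: [0.18, 0.917, 0.349, 0.069]
wrist_force: [-0.6, -0.6, -1.0]
width: 29.0
grip_force: 29.8
```

>>> step_arm:
  commands: [0,13,7.8,-4.4,0,0,0,12.4,8.7,-4.4,0,0,0,11.7,9.7,-4.4,0,0,0,0,0,0,0,0,0,0,0,0,0,0]

```text
clock: 19.05
ee_pos: [719.5, -147.1, 198.9]
tool_rot: [0.281, 0.892, 0.339, 0.106]
wrist_force: [0.2, 0.5, -0.1]
width: 28.8
grip_force: 29.8
```

```bash
python3 plan.py 787 -263 178.5 -48.6 -35 8 10
```

```text
[-3.3, 12.0, 11.5, 0.0, 0.0, 0.0, -3.3, 12.0, 11.5, 0.0, 0.0, 0.0, -3.3, 12.0, 11.5, 0.0, 0.0, 0.0, -3.3, 12.0, 11.5, 0.0, 0.0, 0.0, -3.3, 12.0, 11.5, 0.0, 0.0, 0.0]
[-3.3, 12.0, 11.5, 0.0, 0.0, 0.0, -3.3, 12.0, 11.5, 0.0, 0.0, 0.0, -3.3, 12.0, 11.5, 0.0, 0.0, 0.0, 0.0, 0.0, 0.0, 0.0, 0.0, 0.0, 0.0, 0.0, 0.0, 0.0, 0.0, 0.0]
t 19.05 p [ 719.5 -147.1  198.9] rot/row [-0.  -0.   0.2] F [ 0.2  0.5 -0.1] w 28.8 29.8 j [-0.06  0.07  1.42 -0.45  1.23  0.85]
roller [ 715.1 -142.1  208.4] axis [ 0.748  0.664 -0.002] TCP for roller at xyz: [ 791.4 -268.   169. ] Z [ 0.38 -0.43 -0.82]
```

>>> step_arm:
  commands: [-3.3,12,11.5,0,0,0,-3.3,12,11.5,0,0,0,-3.3,12,11.5,0,0,0,-3.3,12,11.5,0,0,0,-3.3,12,11.5,0,0,0]

```text
clock: 19.47
ee_pos: [763.3, -223.5, 188.3]
tool_rot: [0.283, 0.892, 0.337, 0.107]
wrist_force: [0.4, -0.4, -1.1]
width: 28.9
grip_force: 29.8
```

>>> step_arm:
  commands: [-3.3,12,11.5,0,0,0,-3.3,12,11.5,0,0,0,-3.3,12,11.5,0,0,0,0,0,0,0,0,0,0,0,0,0,0,0]

```text
clock: 19.88
ee_pos: [787.6, -267.1, 179.7]
tool_rot: [0.282, 0.892, 0.336, 0.106]
wrist_force: [-0.5, 0.2, 0.3]
width: 28.8
grip_force: 29.8
```

```bash
python3 plan.py 787 -263 178.5 -48.6 -35 5 5
python3 - <<'E'
from cell import robot
from ov import *
R=(0,0,255);G=(0,255,0);Yl=(0,255,255)
p=[670,-357.5,np.radians(41.4)];lz=188
a=place(p,[[0,0,0],[150,0,0]])+[0,0,lz]
def ring(x,r):return place(p,[[x,r*np.cos(t),r*np.sin(t)] for t in np.linspace(0,6.28,16)])+[0,0,lz]
top=place(p,[[-3.5,-36,0],[-3.5,36,0],[-12.5,36,0],[-12.5,-36,0]])+[0,0,lz+40]
P=[(a,G),(ring(118,15),R),(ring(182,15),R),(top,Yl),(ring(0,10),Yl)]
f={n:robot.capture(n)["frame"] for n in("top","side")}
for n in f: cv2.imwrite(f"pics/fin_{n}.png",f[n])
A=draw(f["side"],"side",P,185,130,100,80,5)
B=draw(f["top"],"top",P,350,110,100,85,4)[:340]
D=draw(f["side"],"side",[],245,255,150,100,2)
Bd=np.vstack([draw(f["top"],"top",[],150,190,190,90,2)[:180],D])
H=np.vstack([A,cv2.copyMakeBorder(D,0,0,0,500-D.shape[1],0)])[:600]
K=B[:,:300] if 0 else B
K=cv2.resize(draw(f["top"],"top",P,375,120,75,90,4),None,fx=1,fy=1)
K=np.vstack([K,draw(f["top"],"top",[],270,190,75,60,4)[:240]])
cv2.imwrite("pics/final.png",np.hstack([H,K]));print(np.hstack([H,K]).shape)
E
```

```text
[0.4, -0.7, -0.2, 0.0, 0.0, 0.0, 0.4, -0.7, -0.2, 0.0, 0.0, 0.0, 0.4, -0.7, -0.2, 0.0, 0.0, 0.0, 0.4, -0.7, -0.2, 0.0, 0.0, 0.0, 0.4, -0.7, -0.2, 0.0, 0.0, 0.0]
t 19.8833 p [ 787.6 -267.1  179.7] rot/row [ 0.1  0.1 -0.1] F [-0.5  0.2  0.3] w 28.8 29.8 j [-0.23  0.28  1.22 -0.37  1.15  0.69]
roller [ 783.2 -262.   189.2] axis [ 0.751  0.66  -0.   ] TCP for roller at xyz: [ 791.4 -268.   169. ] Z [ 0.38 -0.43 -0.82]Traceback (most recent call last):
  File "<stdin>", line 14, in <module>
    return _nx.concatenate(arrs, 0, dtype=dtype, casting=casting)
           ~~~~~~~~~~~~~~~^^^^^^^^^^^^^^^^^^^^^^^^^^^^^^^^^^^^^^^
ValueError: all the input array dimensions except for the concatenation axis must match exactly, but along dimension 1, the array at index 0 has size 380 and the array at index 1 has size 300
```

First the small correction, then the mosaic.

>>> step_arm:
  commands: [0.5,-0.7,-0.1,0,0,0,0.5,-0.7,-0.1,0,0,0,0.5,-0.7,-0.1,0,0,0,0,-0.7,0,0,0,0,0,-0.7,0,0,0,0]

```text
clock: 20.4
ee_pos: [786.8, -261.1, 178.8]
tool_rot: [0.283, 0.891, 0.338, 0.107]
wrist_force: [0.3, -0.3, -0.5]
width: 29.0
grip_force: 29.8
```

```bash
python3 plan.py 787 -263 178.5 -48.6 -35 5 5|tail -2
python3 - <<'E'
from cell import robot
from ov import *
R=(0,0,255);G=(0,255,0);Yl=(0,255,255)
p=[670,-357.5,np.radians(41.4)];lz=188
a=place(p,[[0,0,0],[150,0,0]])+[0,0,lz]
def ring(x,r):return place(p,[[x,r*np.cos(t),r*np.sin(t)] for t in np.linspace(0,6.28,16)])+[0,0,lz]
top=place(p,[[-3.5,-36,0],[-3.5,36,0],[-12.5,36,0],[-12.5,-36,0]])+[0,0,lz+40]
P=[(a,G),(ring(118,15),R),(ring(182,15),R),(top,Yl),(ring(0,10),Yl)]
f={n:robot.capture(n)["frame"] for n in("top","side")}
A=draw(f["side"],"side",P,185,130,90,80,5)[:400]   # 450x400
D=draw(f["side"],"side",[],245,260,150,66,3)[:198]          # 450x198
K=draw(f["top"],"top",P,375,120,70,80,5)           # 350x400
M=draw(f["top"],"top",[],150,195,175,99,2)         # 350x198
cv2.imwrite("pics/final.png",np.vstack([np.hstack([A,K]),np.hstack([D,M])]))
E
```

```text
t 20.4 p [ 786.8 -261.1  178.8] rot/row [ 0.2 -0.   0.1] F [ 0.3 -0.3 -0.5] w 29.0 29.8 j [-0.22  0.28  1.23 -0.38  1.15  0.69]
roller [ 782.4 -256.1  188.2] axis [0.749 0.662 0.   ] TCP for roller at xyz: [ 791.4 -268.   169. ] Z [ 0.38 -0.43 -0.82]
```

View pics/final.png

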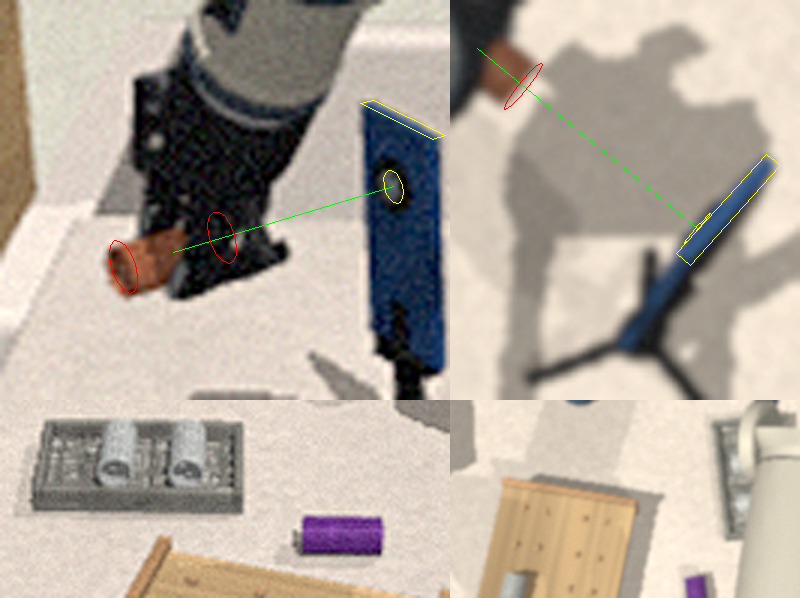

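The final picture shows the copper roller's near bore end at (123,268) on the model ring. Its axis points along the green line to the lens at (391,185). Both silvers lie in the dish at (117,452) and (190,452), and the third is still on the tier at (517,585). Handing in.

```bash
python3 -c "
from cell import robot
print(robot.sign_off())"
```

```text
the job is handed in; nothing more can be done
None
```

Job handed in at about 20 s on the robot's clock: two silver rollers lie in the stone dish, the third is still in its cradle, and the copper roller is held level and end-on about 15 cm in front of the phone lens.

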